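# Prop the cabinet flap and take out the thick instrument

## Robot

A 6-joint arm with a two-finger parallel gripper is mounted at the origin on the work surface. World frame = base frame: x ahead of the robot, y to its left, z up, the work surface at z = 0. Lengths are in m, angles in rad, forces in N, time in s.
With the tool pointing down it reaches from about 0.3 to 0.775 m from the base axis. Payload 14.6 kg.
Tool frame: the origin (TCP) lies at the very end of the fingers, on their centre line; the grasp point (between the pads) lies 19 mm behind it; z points along the fingers, y is the direction in which the jaws open and shut (so a half turn about z gives the same grasp; the last joint's range is limited). The gripper opens to 94 mm and grips with 3 to 60 N. Pads are 16 mm wide; open, the fingers measure 119 mm over their backs; the gripper's body (75 mm by 177 mm) begins 78 mm behind the grasp point.
Start: joints at [1.167, 0.3, 1.521, -0, 1.321, -0.067], TCP at [0.182, 0.519, 0.205] pointing down, gripper open.
Joint ranges: [-3.03, 3.03], [-0.79, 2.21], [0.23, 2.52], [-1.04, 4.18], [0, 3.07], [-2.55, 2.55]. Speed limits (rad/s): [2.22, 2.22, 2.57, 3.14, 3.14, 3.14].

## Interface

Orientations are given as [roll, pitch, yaw] about the fixed x, y, z axes, in that order (R = Rz(yaw) Ry(pitch) Rx(roll)).
In Python, from station import status, camera, ctrl gives the robot as it stands. The module is installed in compiled form; this text tells all that it offers.
- The arm moves only by the shell command python3 -m jog 'ROWS' [FORCE]. ROWS is JSON, a list of rows, each a list of 7 numbers: the shift along the tool's x, y, z each as a share of 1000 mm, from -1 to 1, then the turn, a rotation vector about the tool's x, y, z each as a share of pi/2 rad, from -1 to 1, then the opening, from -1 (shut) to 1 (fully open), so that 0 is half open. A call has 1 to 20 rows; each row is the pose to reach, as a shift and turn from the pose measured when the call began, along the tool's axes at that moment; what a row does not reach only later rows make up. A row lasts 1/10 s, in which the tool goes at most 50 mm and 8.59 degrees, less where a joint would pass 70% of its speed; a pose out of reach is approached as far as the arm can. A call with a number of a shift or a turn outside -1 to 1 is refused whole. A call with a gripper value outside its range is refused whole. The fingers move at their own pace and stop on an object; FORCE is the grip in N (left out, the last holds). Time passes only in rows, so rows that repeat a pose let the fingers close. It gives the time, the measured TCP pose, the force and the opening at its end, in the units of the state.
- status.get_obs(): the state, without advancing time (a new reading comes with each control period).
- camera(name): name is "scene" or "top"; returns a dict with "image" (420x560x3 uint8, red, green, blue), "fx", "fy", "cx", "cy" (pixels), "world_from_camera" (4x4, takes a point from camera to world coordinates). Camera axes: x right, y down, z forward; pixel columns grow to the right and rows downward; lengths in m; the calibration is good to about 2 mm. A picture is of the moment at which its call begins. There is no depth.
- ctrl.hand_in(): hands the job in, once; it reports no verdict.
The state is a dict: "time_s": time; "qpos": joint angles; "joint_vel": joint speeds; "tau": joint torques, N m; "ee_pos": TCP position; "eef_rot": TCP orientation; "force": force on the tool from outside, world axes, zero at the start; "moment": the same for the moment, N m; "grip_width": finger opening in m.
Only numpy, scipy, OpenCV 4.12 (cv2) and the standard library are available. Lean on these libraries where they do the work, as an engineer would, in place of code of your own. Each camera call takes 0.05 s, during which the arm holds its last target.

## Task

Raise the clear guard flap of the instrument cabinet past the point where its prop stay drops behind the step, then let it back down gently until it rests on the stay by itself. Then take the thick instrument out from under the propped flap, without dropping it, and stand it upright, tip down, in the steel cup. Leave the slim instrument in its rack and the jar and bottle where they are.

Things in the scene. Friction and masses are not known exactly. Their poses are not given: they have to be found in the camera images.
- cabinet: White instrument cabinet fixed on the counter, 240 deep (x) x 240 wide (y) x 142 high. Origin on the counter 90 in front of the hinge line; x points to its back (away from the robot), y to its left, z up. Under the flap the side walls (y = +-120) and front wall (outer face at x = -90) are 100 high. A ledge for the stay runs along its left side.
- rack (a point): Foot line of the sloping steel rack inside, at mid width, 18 above the counter; axes of the cabinet. Two open grooves 22 wide at y = +40 and -40; in each an instrument leans 42 degrees from vertical, tip down here, top towards the robot (-x). Which is in which changes. The rack holds the lower 86 of each; the upper 49 stands free. Only gravity holds them.
- flap (a joint): Flap angle, rad: 0 = closed, level; positive opens upward about the rear hinge; stop at 1.35. Flap 180 long x 240 wide x 8 thick, white frame, clear panel, 0.35 kg. The hinge is free: it falls if let go unpropped. At about 1.14 the stay foot drops behind the step (raise to 1.22 to be sure; higher does no harm); lowered from there it rests on the stay at about 1.0.
- flap_hinge (a point): Point on the flap's hinge axis at mid width, 137 above the counter; the axis is the cabinet's y.
- flap_handle (a point): Centre of the flap's handle, a round grey bar 12 diameter along y, 84 clear between its two arms, 220 from the hinge axis, with a gap of 34 to the flap's front edge. It moves and turns with the flap; closed, it is 141 above the counter and its axes are those of the cabinet.
- stay_foot (a point): Centre of the roller foot (10 diameter) of the prop stay, a steel strut 115 long hanging from the flap's left side, 60 from the hinge. As the flap rises the foot rolls backward along the ledge by its own weight. Centre height: 107 on the high front part of the ledge, 97 on the low part behind the step.
- step (a point): Top edge of the 10 high step in the stay's ledge, left side of the cabinet, 102 above the counter; behind it (+x of the cabinet) the ledge is low.
- elevator_centre (a point): Middle of the thick round steel instrument, 135 long, 16 diameter, tapering to a blunt 10 wide point over the last 22 at the tip, 0.06 to 0.13 kg. z runs along it from tip to top: top at +67.5, tip at -67.5. It starts in one of the rack's grooves.
- probe_centre (a point): Middle of the slim steel instrument, 135 long, 9 diameter, in the other groove; a bystander.
- cup: Loose straight steel cup, 62 outer and 54 inner diameter, 100 high, inner floor 8 above the counter, 0.4 to 0.65 kg. Origin at the centre of its underside, z up. Stands left or right of the cabinet.
- jar: White lidded jar, 72 diameter, 85 high, origin at its underside; a bystander, on the side where the cup is not.
- bottle: White bottle, 64 diameter, 160 high, origin at its underside; a bystander at the back left.
Not all that is in view belongs to the job. Leave any green look-alike of the cup alone.

How it is judged:
By the outcome, as a careful person would: the job done as asked, in the order asked, and still so for the second after the job is handed in, with the robot touching nothing.
It also fails if it takes over 67 s, if anything falls off the work surface, if the arm or the gripper's body presses on something with over 40 N, if the wrist force passes 120 N, or if a joint passes its speed limit or range.

## Working session

There is one attempt and no reset: what is moved stays moved. The work goes in short steps, Python scripts to look and compute and a shell command to move; the robot and the scene stay as the last step left them, time stands still between calls to the robot, and variables do not carry over. Pictures are saved under pics/ and viewed, and the job is handed in when it is done.

```bash
mkdir -p pics; ls; python3 - <<'E'
from station import status,camera
import cv2,numpy as np
print(status.get_obs())
for n in("scene","top"):
    c=camera(n); cv2.imwrite(f"pics/{n}0.png",cv2.cvtColor(c["image"],cv2.COLOR_RGB2BGR)); print(n,c["fx"],c["fy"],c["cx"],c["cy"],np.round(c["world_from_camera"],4).tolist())
E
```

```text
pics
{'time_s': 0.0, 'qpos': array([ 1.16740465e+00,  3.00450438e-01,  1.52160611e+00, -6.91821072e-06,
        1.32067496e+00, -6.66121249e-02]), 'joint_vel': array([ 0.00122231, -0.00010785,  0.00064475, -0.00064892, -0.00055754,
        0.00091999]), 'tau': array([ 6.77444186e-04, -5.31812632e+01, -3.52731407e+01,  7.08115473e-02,
        2.43827188e-02, -1.06435341e-04]), 'ee_pos': array([0.18165295, 0.51885343, 0.20488707]), 'eef_rot': array([-3.14045588e+00, -6.91189737e-05,  2.80481478e+00]), 'force': array([-0.21817823, -0.63298817,  0.25874665]), 'moment': array([ 0.03512977, -0.04779612,  0.00496782]), 'grip_width': 0.0937455057899957}
scene 434.7846187283835 434.7846187283835 278.31649087472437 202.6656791325976 [[0.418, 0.6923, -0.5883, 1.2365], [0.9084, -0.3109, 0.2795, -0.2939], [0.0106, -0.6512, -0.7588, 1.025], [0.0, 0.0, 0.0, 1.0]]
top 439.258660232996 439.258660232996 275.4553415347888 206.5205239711347 [[-0.0178, -0.9971, 0.0739, 0.429], [-0.9998, 0.0187, 0.012, 0.0418], [-0.0134, -0.0737, -0.9972, 1.3025], [0.0, 0.0, 0.0, 1.0]]
```

View pics/scene0.png

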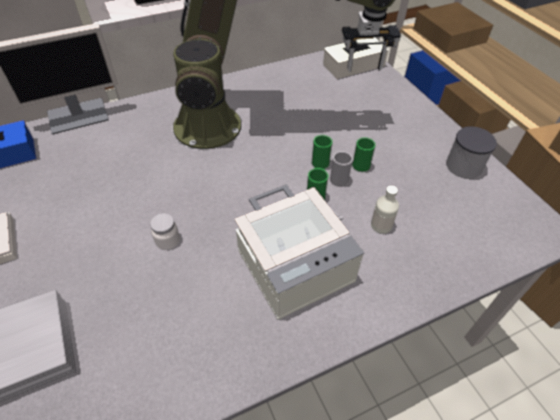

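View pics/top0.png

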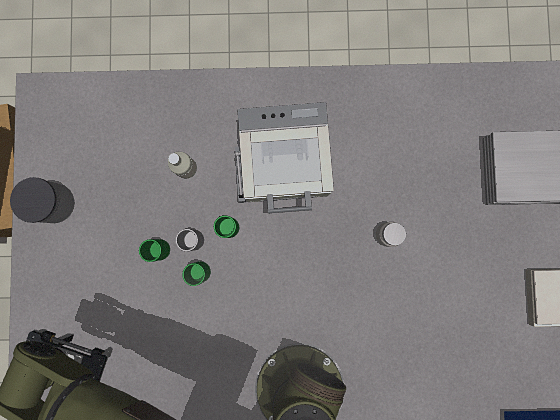

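The top view shows the grey cup at (188,239), with green look-alikes at (226,227), (152,250) and (196,273). The jar is at (392,234), the bottle at (180,163), the cabinet around (285,155) and the handle at (289,206). Only the grey cup is steel, so I'll check that in enlarged crops.

```bash
python3 - <<'E'
import cv2
t=cv2.imread("pics/top0.png"); s=cv2.imread("pics/scene0.png")
cv2.imwrite("pics/t_crop.png",cv2.resize(t[90:290,130:340],None,fx=3.8,fy=3,interpolation=cv2.INTER_CUBIC)[:600])
cv2.imwrite("pics/t_cab.png",cv2.resize(t[95:220,225:345],None,fx=4.8,fy=4.8,interpolation=cv2.INTER_CUBIC))
cv2.imwrite("pics/s_crop.png",cv2.resize(s[125:315,225:415],None,fx=3.15,fy=3.15,interpolation=cv2.INTER_CUBIC))
E
```

```text
(no output)
```

View pics/t_cab.png

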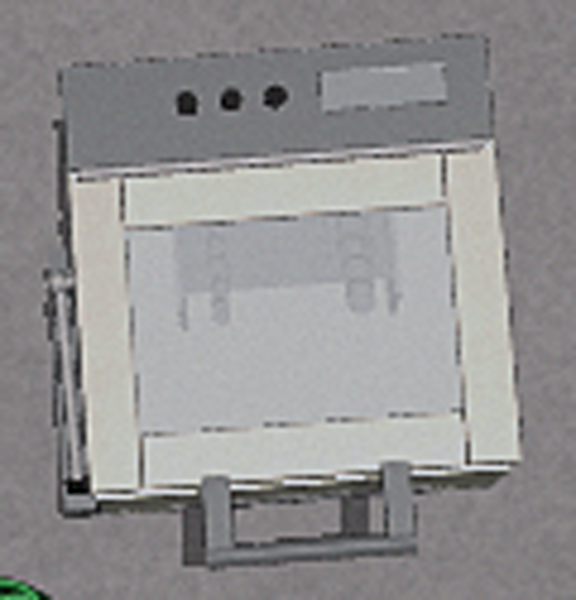

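View pics/s_crop.png

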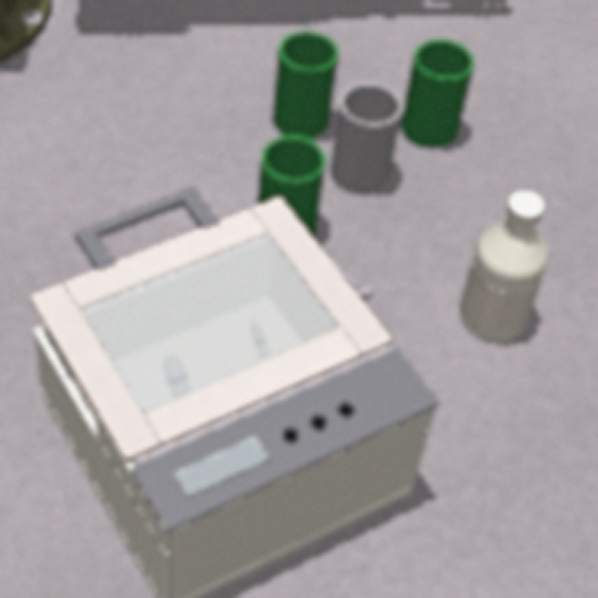

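View pics/t_crop.png

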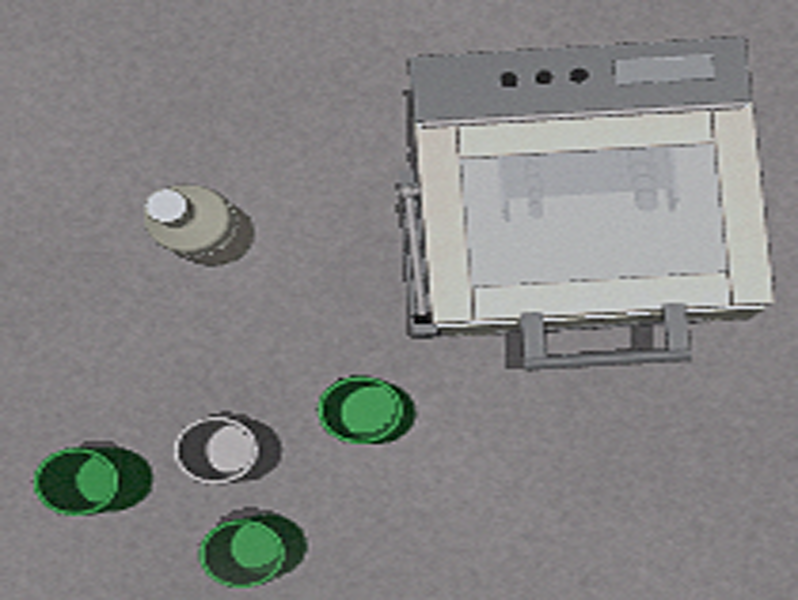

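```bash
cat > h.py <<'E'
import numpy as np
from scipy.spatial.transform import Rotation as R
K={"scene":(434.7846,278.3165,202.6657),"top":(439.25866,275.45534,206.52052)}
W={"scene":np.array([[0.418,0.6923,-0.5883,1.2365],[0.9084,-0.3109,0.2795,-0.2939],[0.0106,-0.6512,-0.7588,1.025],[0,0,0,1]]),
"top":np.array([[-0.0178,-0.9971,0.0739,0.429],[-0.9998,0.0187,0.012,0.0418],[-0.0134,-0.0737,-0.9972,1.3025],[0,0,0,1]])}
def at(cam,u,v,z):
    f,cx,cy=K[cam]; d=W[cam][:3,:3]@np.array([(u-cx)/f,(v-cy)/f,1]); o=W[cam][:3,3]
    return o+d*(z-o[2])/d[2]
def proj(cam,p):
    f,cx,cy=K[cam]; q=W[cam][:3,:3].T@(np.asarray(p)-W[cam][:3,3]); return np.array([f*q[0]/q[2]+cx,f*q[1]/q[2]+cy])
E
python3 - <<'E'
from h import *
from scipy.optimize import least_squares
c=lambda x,y:((x+.5)/4.8+225-.5,(y+.5)/4.8+95-.5)
s=lambda x,y:((x+.5)/3.15+225-.5,(y+.5)/3.15+125-.5)
obs=[("top",c(60,68),(.150,.12,.142)),("top",c(488,36),(.150,-.12,.142)),("top",c(492,140),(.09,-.12,.142)),("top",c(72,176),(.09,.12,.142)),
("top",c(312,551),(-.13,0,.141)),("scene",s(437,403),(.15,.12,.142)),("scene",s(170,528),(.15,-.12,.142)),("scene",s(133,212),(-.13,0,.141))]
def T(q,p):
    cc,ss=np.cos(q[2]),np.sin(q[2]); return np.array([q[0]+cc*p[0]-ss*p[1],q[1]+ss*p[0]+cc*p[1],p[2]])
f=lambda q:np.concatenate([proj(cm,T(q,p))-np.array(u) for cm,u,p in obs])
r=least_squares(f,[.5,.02,0]); print(r.x,np.round(r.fun.reshape(-1,2),1).tolist())
q=r.x
for n,p in dict(handle=(-.13,0,.141),hinge=(.09,0,.137)).items(): print(n,T(q,p))
# cup rim: crop t_crop 3.8,3 
u=lambda x,y:((x+.5)/3.8+130-.5,(y+.5)/3+90-.5)
print("cup rim",at("top",*u(216.5,449.5),.1), "floor",at("top",*u(231,449),.008), "scene rim",at("scene",*s(371,109),.1))
print("greens",[at("top",*u(*g),.1)[:2] for g in((78,481),(242,552),(360,410))],"bottle cap",at("top",*u(167,206),.16))
# instruments tops: tool local coordinates guess: tops
E
```

```text
[0.6378705  0.02643364 0.06079447] [[-0.3, 0.4], [-0.7, -0.2], [0.4, -0.0], [-1.2, -0.3], [-0.0, -0.5], [-0.1, -1.1], [-1.8, 0.2], [0.4, 1.3]]
handle [0.50811067 0.01853523 0.141     ]
hinge [0.72770424 0.03190177 0.137     ]
cup rim [0.43217251 0.30109675 0.1       ] floor [0.43270448 0.30965929 0.008     ] scene rim [0.44039891 0.30007355 0.1       ]
greens [array([0.40530347, 0.4011556 ]), array([0.33911901, 0.28304704]), array([0.46631113, 0.19723091])] bottle cap [0.64615609 0.32201199 0.16      ]
```

```bash
cat >> h.py <<'E'
Q=np.array([0.63787,0.02643,0.0608])
def cab(p):
    c,s=np.cos(Q[2]),np.sin(Q[2]); return np.array([Q[0]+c*p[0]-s*p[1],Q[1]+s*p[0]+c*p[1],p[2]])
def Rt(tilt,jaw,yaw=Q[2]):
    """fingers tilted forward by tilt in plane at yaw; jaw 'x' (in the plane) or 'y'(across)"""
    z=np.array([np.sin(tilt),0,-np.cos(tilt)]); y=np.array([np.cos(tilt),0,np.sin(tilt)]) if jaw=='x' else np.array([0,1.,0])
    M=np.c_[np.cross(y,z),y,z]; return R.from_euler('z',yaw)*R.from_matrix(M)
def row(p,rot,g=None,o=None):
    from station import status
    o=o or status.get_obs(); R0=R.from_euler('xyz',o["eef_rot"])
    d=R0.inv().apply(np.asarray(p)-o["ee_pos"]); w=(R0.inv()*rot).as_rotvec()/(np.pi/2)
    return np.round(np.r_[d,w],4).tolist()
def tcp(grasp,rot,off=.019): return np.asarray(grasp)+off*rot.apply([0,0,1])
E
python3 - <<'E'
from h import *
r=Rt(0,'x'); print(row(cab((-.13,0,.20)),r)); print(row(cab((-.13,0,.127)),r))
E
```

```text
[-0.4734, -0.3644, 0.0053, -0.0006, 0.0003, 0.7469]
[-0.4734, -0.3643, 0.0783, -0.0006, 0.0003, 0.7469]
```

```bash
R='[-0.4734,-0.3644,0.0053,0,0,0.747,-0.25]'; python3 -m jog '[[-0.4734,-0.3644,0.0053,0,0,0.747,-0.25],[-0.4734,-0.3644,0.0053,0,0,0.747,-0.25],[-0.4734,-0.3644,0.0053,0,0,0.747,-0.25],[-0.4734,-0.3644,0.0053,0,0,0.747,-0.25],[-0.4734,-0.3644,0.0053,0,0,0.747,-0.25],[-0.4734,-0.3644,0.0053,0,0,0.747,-0.25],[-0.4734,-0.3644,0.0053,0,0,0.747,-0.25],[-0.4734,-0.3644,0.0053,0,0,0.747,-0.25],[-0.4734,-0.3644,0.0053,0,0,0.747,-0.25],[-0.4734,-0.3644,0.0053,0,0,0.747,-0.25],[-0.4734,-0.3644,0.0053,0,0,0.747,-0.25],[-0.4734,-0.3644,0.0053,0,0,0.747,-0.25],[-0.4734,-0.3644,0.0053,0,0,0.747,-0.25],[-0.4734,-0.3644,0.0053,0,0,0.747,-0.25],[-0.4734,-0.3644,0.0053,0,0,0.747,-0.25],[-0.4734,-0.3644,0.0053,0,0,0.747,-0.25]]'
python3 - <<'E'
from h import *
from station import status,camera
import cv2
r=Rt(0,'x'); o=status.get_obs(); print(o["qpos"],row(cab((-.13,0,.20)),r)); print(row(cab((-.13,0,.127)),r))
for n,s in(("scene",(100,280,200,360)),("top",(100,280,210,370))):
    c=camera(n); im=cv2.cvtColor(c["image"],cv2.COLOR_RGB2BGR)[s[0]:s[1],s[2]:s[3]]; cv2.imwrite(f"pics/{n}1.png",cv2.resize(im,None,fx=3.3,fy=3.3,interpolation=cv2.INTER_CUBIC))
E
```

```text
time_s: 1.7
ee_pos: [0.5076, 0.0196, 0.2001]
eef_rot: [-3.141, 0.001, 1.633]
force: [-0.5, -0.2, -0.4]
grip_width: 0.0352
[-3.31121645e-02  2.11113732e-01  1.64502204e+00 -9.27607804e-04
  1.28571078e+00 -9.50215309e-02] [-0.0011, 0.0004, 0.0001, -0.0002, 0.0005, 0.0009]
[-0.001, 0.0004, 0.0731, -0.0002, 0.0005, 0.0009]
```

View pics/scene1.png

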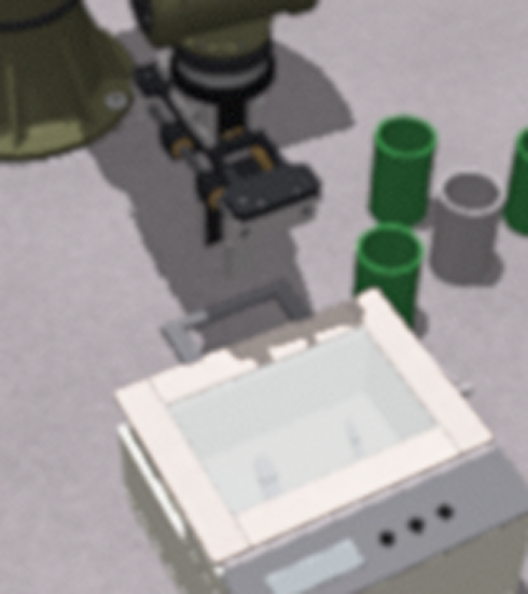

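View pics/top1.png

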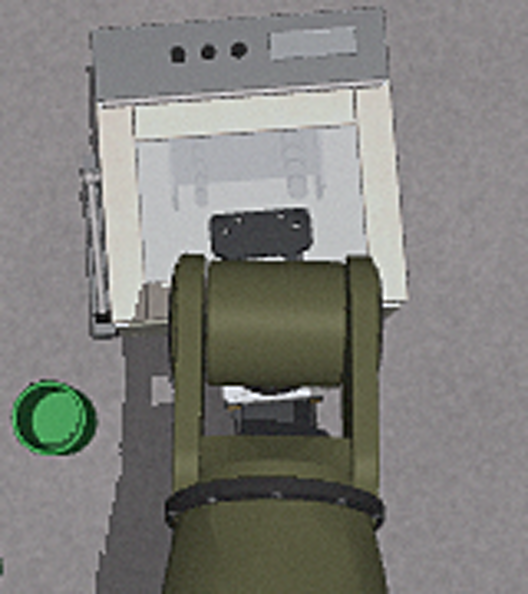

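The hand is over the handle bar, and the flap is still closed. In the top view the wider, thick instrument is on the cabinet's right at (297,165). I'll go down and grip the bar lightly.

```bash
python3 -m jog '[[-0.001,0,0.03,0,0,0,-0.25],[-0.001,0,0.055,0,0,0,-0.25],[-0.001,0,0.073,0,0,0,-0.25],[-0.001,0,0.073,0,0,0,-0.25]]' 
python3 -m jog '[[0,0,0,0,0,0,-1],[0,0,0,0,0,0,-1],[0,0,0,0,0,0,-1],[0,0,0,0,0,0,-1],[0,0,0,0,0,0,-1],[0,0,0,0,0,0,-1]]' 8
python3 - <<'E'
from h import *
from station import status
o=status.get_obs(); p=o["ee_pos"]; c,s=np.cos(Q[2]),np.sin(Q[2]); d=p[:2]-Q[:2]; print("tcp in cab",c*d[0]+s*d[1],-s*d[0]+c*d[1],p[2],o["force"])
# arc waypoints, TCP 14 below bar centre initially along tool z
th0=np.arctan2(4,220); rr=np.hypot(.22,.004)
for th in np.arange(0.05,1.2501,.1):
    ti=0.35*th/1.25; r=Rt(ti,'x'); b=cab((.09-rr*np.cos(th0+th),0,.137+rr*np.sin(th0+th)))
    print(round(th,3),row(tcp(b,r,.014),r,o=o))
E
```

```text
time_s: 2.2
ee_pos: [0.5066, 0.0189, 0.1253]
eef_rot: [-3.138, 0.001, 1.634]
force: [-0.6, 0.3, 0.9]
grip_width: 0.0352
time_s: 2.8
ee_pos: [0.5085, 0.019, 0.1267]
eef_rot: [3.14, 0.001, 1.634]
force: [10.6, 1.9, -1.3]
grip_width: 0.0115
tcp in cab -0.1295826230870249 0.00047675072790415683 0.12666335790216376 [10.59184094  1.86359093 -1.34058645]
0.05 [-0.0005, 0.0003, -0.0113, -0.0078, 0.0004, 0.0013]
0.15 [-0.0005, 0.0033, -0.0332, -0.0256, 0.0004, 0.0013]
0.25 [-0.0005, 0.0085, -0.0547, -0.0434, 0.0003, 0.0013]
0.35 [-0.0006, 0.0158, -0.0756, -0.0613, 0.0003, 0.0013]
0.45 [-0.0006, 0.0252, -0.0957, -0.0791, 0.0003, 0.0013]
0.55 [-0.0006, 0.0365, -0.1148, -0.0969, 0.0003, 0.0013]
0.65 [-0.0007, 0.0496, -0.1328, -0.1147, 0.0003, 0.0013]
0.75 [-0.0007, 0.0645, -0.1494, -0.1326, 0.0003, 0.0013]
0.85 [-0.0007, 0.081, -0.1645, -0.1504, 0.0002, 0.0014]
0.95 [-0.0008, 0.0989, -0.1779, -0.1682, 0.0002, 0.0014]
1.05 [-0.0008, 0.118, -0.1896, -0.186, 0.0002, 0.0014]
1.15 [-0.0009, 0.1382, -0.1993, -0.2039, 0.0002, 0.0014]
1.25 [-0.0009, 0.1592, -0.2069, -0.2217, 0.0002, 0.0014]
```

```bash
python3 -m jog '[[0,0.001,-0.006,-0.004,0,0,-1],[0,0.001,-0.0113,-0.008,0,0,-1],[0,0.0025,-0.022,-0.017,0,0,-1],[0,0.004,-0.033,-0.026,0,0,-1],[0,0.0065,-0.044,-0.035,0,0,-1],[0,0.009,-0.0547,-0.0434,0,0,-1],[0,0.0125,-0.065,-0.052,0,0,-1],[0,0.0165,-0.0756,-0.0613,0,0,-1],[0,0.0165,-0.0756,-0.0613,0,0,-1]]'
python3 - <<'E'
from h import *
from station import status
o=status.get_obs(); print(o["force"],o["qpos"])
th0=np.arctan2(4,220); rr=np.hypot(.22,.004)
for th in np.arange(0.35,1.2501,.1):
    ti=0.35*th/1.25; r=Rt(ti,'x'); b=cab((.09-rr*np.cos(th0+th),0,.137+rr*np.sin(th0+th)))
    print(round(th,3),row(tcp(b,r,.014),r,o=o))
E
```

```text
time_s: 3.7
ee_pos: [0.5247, 0.02, 0.2044]
eef_rot: [3.042, 0.001, 1.634]
force: [-10.5, -1.7, 2.9]
grip_width: 0.0117
[-10.45933942  -1.71647019   2.94003724] [-0.03626892  0.18646619  1.6676533   0.00955999  1.18860732 -0.10224863]
0.35 [-0.0004, -0.0007, 0.0021, 0.0008, 0.0005, 0.0013]
0.45 [-0.0005, 0.0105, -0.0171, -0.017, 0.0005, 0.0013]
0.55 [-0.0005, 0.0237, -0.035, -0.0348, 0.0004, 0.0013]
0.65 [-0.0006, 0.0385, -0.0516, -0.0527, 0.0004, 0.0013]
0.75 [-0.0006, 0.055, -0.0667, -0.0705, 0.0004, 0.0014]
0.85 [-0.0007, 0.0728, -0.0801, -0.0883, 0.0004, 0.0014]
0.95 [-0.0007, 0.0919, -0.0917, -0.1061, 0.0004, 0.0014]
1.05 [-0.0008, 0.1121, -0.1014, -0.124, 0.0003, 0.0014]
1.15 [-0.0008, 0.1331, -0.1091, -0.1418, 0.0003, 0.0014]
1.25 [-0.0009, 0.1548, -0.1147, -0.1596, 0.0003, 0.0014]
```

```bash
python3 -m jog '[[0,0.0045,-0.008,-0.008,0,0,-1],[0,0.0105,-0.0171,-0.017,0,0,-1],[0,0.017,-0.026,-0.026,0,0,-1],[0,0.0237,-0.035,-0.035,0,0,-1],[0,0.031,-0.0435,-0.044,0,0,-1],[0,0.0385,-0.0516,-0.053,0,0,-1],[0,0.0465,-0.0593,-0.062,0,0,-1],[0,0.055,-0.0667,-0.0705,0,0,-1],[0,0.055,-0.0667,-0.0705,0,0,-1]]'
python3 - <<'E'
from h import *
from station import status
o=status.get_obs(); print(o["force"],o["qpos"])
th0=np.arctan2(4,220); rr=np.hypot(.22,.004)
for th in np.arange(0.75,1.2801,.05):
    ti=0.35*th/1.25; r=Rt(ti,'x'); b=cab((.09-rr*np.cos(th0+th),0,.137+rr*np.sin(th0+th)))
    print(round(th,3),row(tcp(b,r,.014),r,o=o))
E
```

```text
time_s: 4.6
ee_pos: [0.5735, 0.023, 0.2787]
eef_rot: [2.928, 0.001, 1.634]
force: [-10.1, -2.0, 8.0]
grip_width: 0.0113
[-10.07354585  -2.01537546   7.9805246 ] [-0.03260987  0.18029115  1.5132232   0.0200079   1.23496303 -0.10017341]
0.75 [-0.0005, -0.0014, 0.0023, 0.0025, 0.0006, 0.0015]
0.8 [-0.0005, 0.0081, -0.0036, -0.0064, 0.0006, 0.0015]
0.85 [-0.0006, 0.0179, -0.009, -0.0153, 0.0006, 0.0015]
0.9 [-0.0006, 0.0279, -0.014, -0.0242, 0.0006, 0.0015]
0.95 [-0.0006, 0.0382, -0.0184, -0.0331, 0.0005, 0.0015]
1.0 [-0.0006, 0.0487, -0.0223, -0.042, 0.0005, 0.0015]
1.05 [-0.0007, 0.0593, -0.0257, -0.0509, 0.0005, 0.0015]
1.1 [-0.0007, 0.0702, -0.0286, -0.0598, 0.0005, 0.0015]
1.15 [-0.0007, 0.0811, -0.031, -0.0688, 0.0005, 0.0015]
1.2 [-0.0008, 0.0921, -0.0328, -0.0777, 0.0005, 0.0015]
1.25 [-0.0008, 0.1033, -0.034, -0.0866, 0.0005, 0.0015]
```

```bash
python3 -m jog '[[0,0.0081,-0.0036,-0.0064,0,0,-1],[0,0.0179,-0.009,-0.015,0,0,-1],[0,0.0279,-0.014,-0.024,0,0,-1],[0,0.0382,-0.0184,-0.033,0,0,-1],[0,0.0487,-0.0223,-0.042,0,0,-1],[0,0.0593,-0.0257,-0.051,0,0,-1],[0,0.0702,-0.0286,-0.06,0,0,-1],[0,0.0811,-0.031,-0.069,0,0,-1],[0,0.0811,-0.031,-0.069,0,0,-1]]'
python3 - <<'E'
from h import *
from station import status,camera
import cv2
o=status.get_obs(); print(o["force"],o["qpos"])
for n,s in(("scene",(100,280,200,360)),("top",(100,280,210,370))):
    c=camera(n); im=cv2.cvtColor(c["image"],cv2.COLOR_RGB2BGR)[s[0]:s[1],s[2]:s[3]]; cv2.imwrite(f"pics/{n}2.png",cv2.resize(im,None,fx=3.3,fy=3.3,interpolation=cv2.INTER_CUBIC))
th0=np.arctan2(4,220); rr=np.hypot(.22,.004)
for th in np.arange(0.95,1.2801,.05):
    ti=0.35*th/1.25; r=Rt(ti,'x'); b=cab((.09-rr*np.cos(th0+th),0,.137+rr*np.sin(th0+th)))
    print(round(th,3),row(tcp(b,r,.014),r,o=o))
E
```

```text
time_s: 5.5
ee_pos: [0.647, 0.0277, 0.3265]
eef_rot: [2.818, 0.001, 1.634]
force: [-2.5, -1.6, 3.2]
grip_width: 0.0117
[-2.54205587 -1.58301201  3.20470761] [-0.02483844  0.27074643  1.31348396  0.02822116  1.23494036 -0.09290991]
0.95 [-0.0006, -0.045, 0.0078, 0.0367, 0.0004, 0.0015]
1.0 [-0.0007, -0.0342, 0.005, 0.0278, 0.0004, 0.0015]
1.05 [-0.0007, -0.0232, 0.0028, 0.0188, 0.0004, 0.0015]
1.1 [-0.0007, -0.0122, 0.0011, 0.0099, 0.0004, 0.0015]
1.15 [-0.0008, -0.001, -0.0, 0.001, 0.0004, 0.0015]
1.2 [-0.0008, 0.0102, -0.0006, -0.0079, 0.0003, 0.0015]
1.25 [-0.0008, 0.0213, -0.0007, -0.0168, 0.0003, 0.0015]
```

View pics/scene2.png

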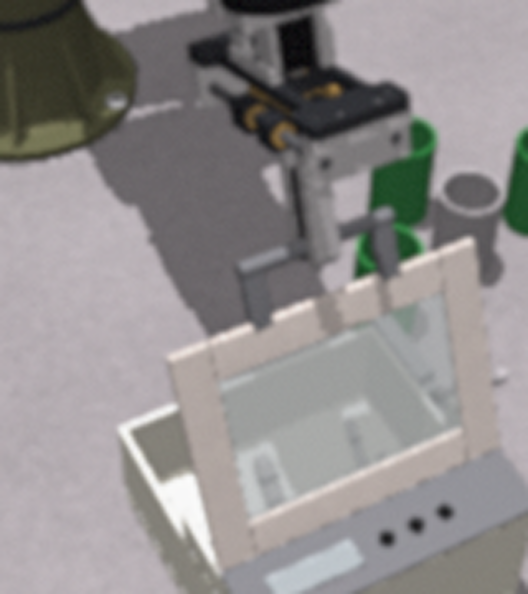

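View pics/top2.png

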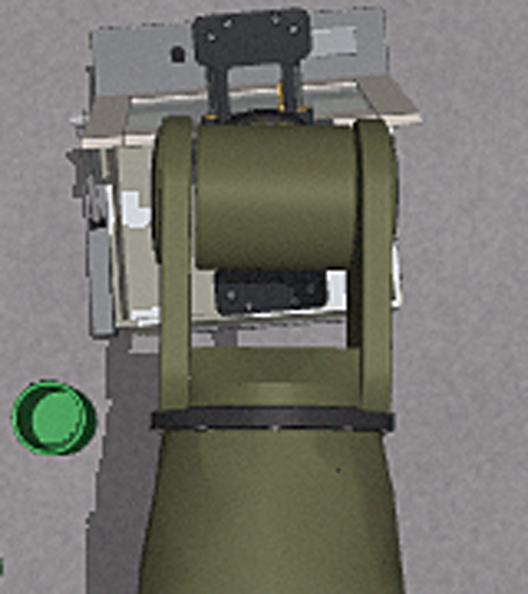

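The flap is held by the handle at about 1.15 rad. I'll raise it to about 1.27 and pause so the stay can drop.

```bash
python3 -m jog '[[0,0.0055,0,-0.004,0,0,-1],[0,0.011,-0.0006,-0.008,0,0,-1],[0,0.0165,-0.0007,-0.0125,0,0,-1],[0,0.022,-0.0007,-0.017,0,0,-1],[0,0.0265,-0.0005,-0.02,0,0,-1],[0,0.0265,-0.0005,-0.02,0,0,-1],[0,0.0265,-0.0005,-0.02,0,0,-1],[0,0.0265,-0.0005,-0.02,0,0,-1]]'
python3 - <<'E'
from h import *
from station import status,camera
import cv2
o=status.get_obs(); print(o["force"])
for n,s in(("top",(100,220,220,300)),):
    c=camera(n); im=cv2.cvtColor(c["image"],cv2.COLOR_RGB2BGR)[s[0]:s[1],s[2]:s[3]]; cv2.imwrite(f"pics/{n}3.png",cv2.resize(im,None,fx=5,fy=5,interpolation=cv2.INTER_CUBIC))
th0=np.arctan2(4,220); rr=np.hypot(.22,.004)
for th in np.arange(0.98,1.3001,.04):
    ti=0.35*th/1.25; r=Rt(ti,'x'); b=cab((.09-rr*np.cos(th0+th),0,.137+rr*np.sin(th0+th)))
    print(round(th,3),row(tcp(b,r,.014),r,o=o))
E
```

```text
time_s: 6.4
ee_pos: [0.6709, 0.0293, 0.3348]
eef_rot: [2.788, 0.001, 1.634]
force: [-0.3, -0.4, -0.9]
grip_width: 0.0116
[-0.28368627 -0.43954329 -0.93442598]
0.98 [-0.0007, -0.0641, 0.0044, 0.0503, 0.0004, 0.0015]
1.02 [-0.0007, -0.0553, 0.0027, 0.0431, 0.0004, 0.0015]
1.06 [-0.0007, -0.0465, 0.0013, 0.036, 0.0004, 0.0015]
1.1 [-0.0007, -0.0376, 0.0002, 0.0289, 0.0004, 0.0015]
1.14 [-0.0008, -0.0286, -0.0005, 0.0218, 0.0004, 0.0015]
1.18 [-0.0008, -0.0197, -0.0008, 0.0146, 0.0004, 0.0015]
1.22 [-0.0008, -0.0107, -0.0008, 0.0075, 0.0003, 0.0015]
1.26 [-0.0008, -0.0018, -0.0004, 0.0004, 0.0003, 0.0015]
1.3 [-0.0008, 0.0072, 0.0003, -0.0068, 0.0003, 0.0015]
```

View pics/top3.png

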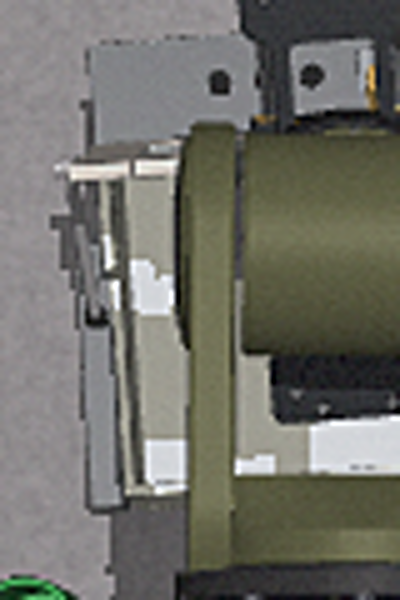

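The stay foot, at about (95,305), is next to and behind the ledge's dark step edge at (95,320). Now I'll lower the flap slowly and watch the force.

```bash
python3 -m jog '[[0,-0.0055,-0.0004,0.004,0,0,-1],[0,-0.0107,-0.0008,0.0075,0,0,-1],[0,-0.015,-0.0008,0.011,0,0,-1],[0,-0.0197,-0.0008,0.0146,0,0,-1],[0,-0.024,-0.0006,0.018,0,0,-1],[0,-0.0286,-0.0005,0.0218,0,0,-1],[0,-0.033,-0.0002,0.0255,0,0,-1],[0,-0.0376,0.0002,0.029,0,0,-1],[0,-0.042,0.0007,0.0325,0,0,-1],[0,-0.0465,0.0013,0.036,0,0,-1],[0,-0.0465,0.0013,0.036,0,0,-1]]'
python3 - <<'E'
from h import *
from station import status,camera
import cv2
o=status.get_obs(); print(o["force"])
th0=np.arctan2(4,220); rr=np.hypot(.22,.004)
for th in np.arange(0.96,1.081,.02):
    ti=0.35*th/1.25; r=Rt(ti,'x'); b=cab((.09-rr*np.cos(th0+th),0,.137+rr*np.sin(th0+th)))
    print(round(th,3),row(tcp(b,r,.014),r,o=o))
E
```

```text
time_s: 7.55
ee_pos: [0.6274, 0.0266, 0.3172]
eef_rot: [2.845, 0.001, 1.634]
force: [-0.6, 2.3, -1.2]
grip_width: 0.0115
[-0.59783321  2.28466024 -1.16546192]
0.96 [-0.0007, -0.0212, 0.0052, 0.0174, 0.0004, 0.0015]
0.98 [-0.0007, -0.0169, 0.004, 0.0138, 0.0004, 0.0015]
1.0 [-0.0008, -0.0126, 0.0028, 0.0103, 0.0004, 0.0015]
1.02 [-0.0008, -0.0082, 0.0018, 0.0067, 0.0004, 0.0015]
1.04 [-0.0008, -0.0039, 0.0008, 0.0031, 0.0003, 0.0015]
1.06 [-0.0008, 0.0005, -0.0001, -0.0004, 0.0003, 0.0015]
1.08 [-0.0008, 0.0049, -0.0009, -0.004, 0.0003, 0.0016]
```

```bash
python3 -m jog '[[0,-0.002,0.0004,0.0016,0,0,-1],[0,-0.004,0.0008,0.003,0,0,-1],[0,-0.006,0.0013,0.005,0,0,-1],[0,-0.008,0.0018,0.0067,0,0,-1],[0,-0.008,0.0018,0.0067,0,0,-1]]'
python3 -m jog '[[0,-0.001,0.0003,0.001,0,0,-1],[0,-0.0025,0.0006,0.002,0,0,-1],[0,-0.004,0.001,0.0035,0,0,-1],[0,-0.004,0.001,0.0035,0,0,-1]]'
python3 - <<'E'
from h import *
from station import status,camera
import cv2
o=status.get_obs(); print(o["force"])
th0=np.arctan2(4,220); rr=np.hypot(.22,.004)
for th in np.arange(0.94,1.041,.02):
    ti=0.35*th/1.25; r=Rt(ti,'x'); b=cab((.09-rr*np.cos(th0+th),0,.137+rr*np.sin(th0+th)))
    print(round(th,3),row(tcp(b,r,.014),r,o=o))
E
```

```text
time_s: 8.05
ee_pos: [0.6201, 0.0261, 0.313]
eef_rot: [2.856, 0.001, 1.634]
force: [0.0, 1.8, -0.6]
grip_width: 0.0118
time_s: 8.45
ee_pos: [0.6165, 0.0259, 0.3109]
eef_rot: [2.862, 0.001, 1.634]
force: [-0.3, 1.9, -0.6]
grip_width: 0.0119
[-0.27754536  1.91205296 -0.63013893]
0.94 [-0.0007, -0.0131, 0.0039, 0.0104, 0.0004, 0.0015]
0.96 [-0.0007, -0.0088, 0.0025, 0.0068, 0.0004, 0.0015]
0.98 [-0.0007, -0.0045, 0.0012, 0.0033, 0.0004, 0.0015]
1.0 [-0.0007, -0.0002, -0.0, -0.0003, 0.0004, 0.0015]
1.02 [-0.0007, 0.0041, -0.0012, -0.0039, 0.0004, 0.0015]
1.04 [-0.0008, 0.0084, -0.0022, -0.0074, 0.0004, 0.0015]
```

```bash
python3 -m jog '[[0,-0.001,0.0003,0.001,0,0,-1],[0,-0.002,0.0006,0.0015,0,0,-1],[0,-0.002,0.0006,0.0015,0,0,-1]]'
python3 -m jog '[[0,-0.001,0.0003,0.001,0,0,-1],[0,-0.002,0.0006,0.0015,0,0,-1],[0,-0.002,0.0006,0.0015,0,0,-1]]'
python3 - <<'E'
from h import *
from station import status,camera
import cv2
o=status.get_obs(); print(o["force"])
for n,s in(("scene",(120,280,230,390)),("top",(100,220,220,300))):
    c=camera(n); im=cv2.cvtColor(c["image"],cv2.COLOR_RGB2BGR)[s[0]:s[1],s[2]:s[3]]; cv2.imwrite(f"pics/{n}4.png",cv2.resize(im,None,fx=3.7 if n=="scene" else 5,fy=3.7 if n=="scene" else 5,interpolation=cv2.INTER_CUBIC))
E
```

```text
time_s: 8.75
ee_pos: [0.6148, 0.0257, 0.3099]
eef_rot: [2.864, 0.001, 1.634]
force: [0.5, 1.2, -0.2]
grip_width: 0.012
time_s: 9.05
ee_pos: [0.6132, 0.0257, 0.309]
eef_rot: [2.865, 0.001, 1.634]
force: [3.8, 2.5, 1.9]
grip_width: 0.0116
[3.81657986 2.53161873 1.94769004]
```

View pics/scene4.png

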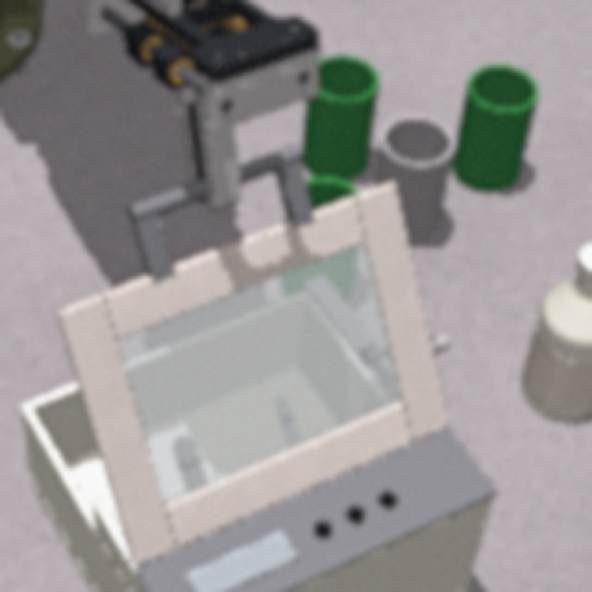

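View pics/top4.png

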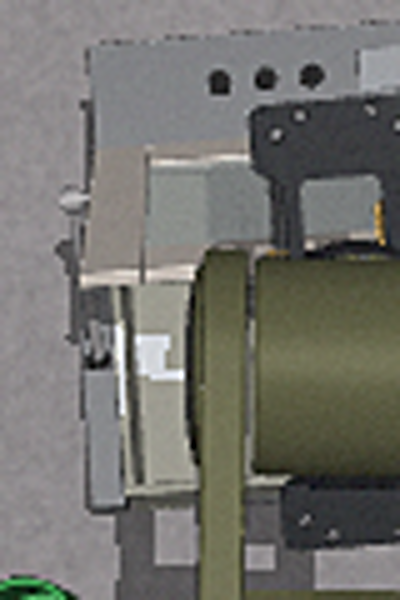

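The foot at (97,345) rests against the step face, and the force has reversed (+x, +z), so the stay now carries the flap. I'll release the handle and withdraw along the tool.

```bash
python3 -m jog '[[0,0,0,0,0,0,-0.7],[0,0,0,0,0,0,-0.7],[0,0,0,0,0,0,-0.3],[0,0,0,0,0,0,-0.3],[0,0,0,0,0,0,-0.3]]'
python3 -m jog '[[0,0,-0.02,0,0,0,-0.3],[0,0,-0.05,0,0,0,-0.3],[0,0,-0.09,0,0,0,-0.3],[0,0,-0.13,0,0,0,-0.3],[0,-0.05,-0.16,0,0,0,-0.3],[0,-0.1,-0.16,0,0,0,-0.3],[0,-0.15,-0.16,0,0,0,-0.3],[0,-0.2,-0.16,0,0,0,-0.3],[0,-0.25,-0.16,0,0,0,-0.3],[0,-0.28,-0.16,0,0,0,-0.3]]'
python3 - <<'E'
from h import *
from station import status,camera
import cv2
o=status.get_obs(); print(o["force"],o["qpos"])
for n,s in(("scene",(120,300,225,385)),("top",(90,240,220,350))):
    c=camera(n); cv2.imwrite(f"pics/{n}5full.png",c["image"][:,:,::-1]); im=cv2.cvtColor(c["image"],cv2.COLOR_RGB2BGR)[s[0]:s[1],s[2]:s[3]]; cv2.imwrite(f"pics/{n}5.png",cv2.resize(im,None,fx=3.3 if n=="scene" else 4,fy=3.3 if n=="scene" else 4,interpolation=cv2.INTER_CUBIC))
E
```

```text
time_s: 9.65
ee_pos: [0.613, 0.0256, 0.3087]
eef_rot: [2.866, 0.001, 1.634]
force: [-0.8, 0.3, -1.1]
grip_width: 0.0321
time_s: 10.65
ee_pos: [0.2983, 0.0062, 0.3858]
eef_rot: [2.866, 0.002, 1.634]
force: [0.0, 0.4, 0.9]
grip_width: 0.0329
[0.00343345 0.41482902 0.93659354] [-0.15501395 -0.55343832  1.88993205  0.05749437  1.53534139 -0.21255489]
```

View pics/scene5.png

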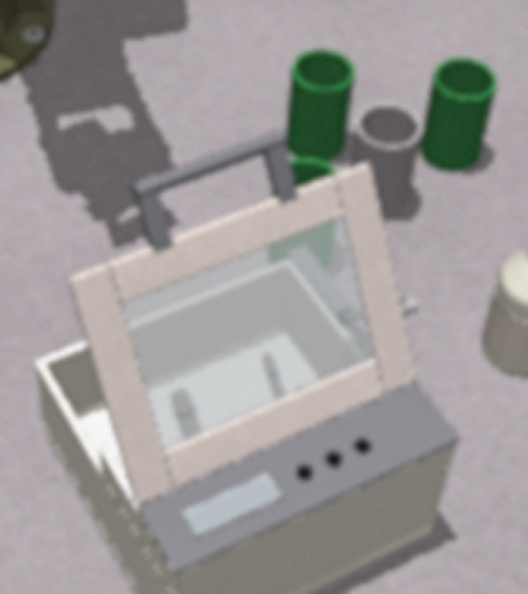

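View pics/top5.png

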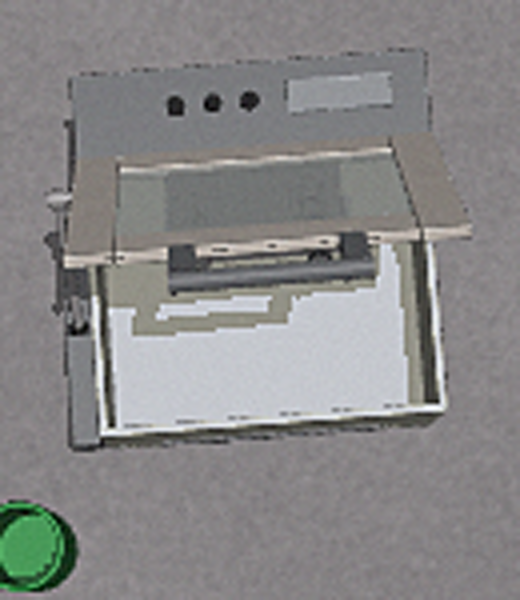

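The flap rests on the stay by itself, with the foot at (75,315) against the step. Next I'll locate the thick instrument using the closed-flap pictures and the current one.

```bash
python3 - <<'E'
import cv2,numpy as np
def enh(im):
    im=im.astype(float); lo,hi=np.percentile(im,2),np.percentile(im,98); return np.clip((im-lo)/(hi-lo)*255,0,255).astype(np.uint8)
t=cv2.imread("pics/top0.png")[136:172,258:312]; s=cv2.imread("pics/scene0.png")[195:255,255:330]
cv2.imwrite("pics/e_t.png",cv2.resize(enh(t),None,fx=14,fy=14,interpolation=cv2.INTER_CUBIC))
cv2.imwrite("pics/e_s.png",cv2.resize(enh(s),None,fx=10,fy=10,interpolation=cv2.INTER_CUBIC))
s=cv2.imread("pics/scene5full.png")[195:265,255:345]
cv2.imwrite("pics/e_s5.png",cv2.resize(enh(s),None,fx=8,fy=8,interpolation=cv2.INTER_CUBIC))
E
```

```text
(no output)
```

View pics/e_t.png

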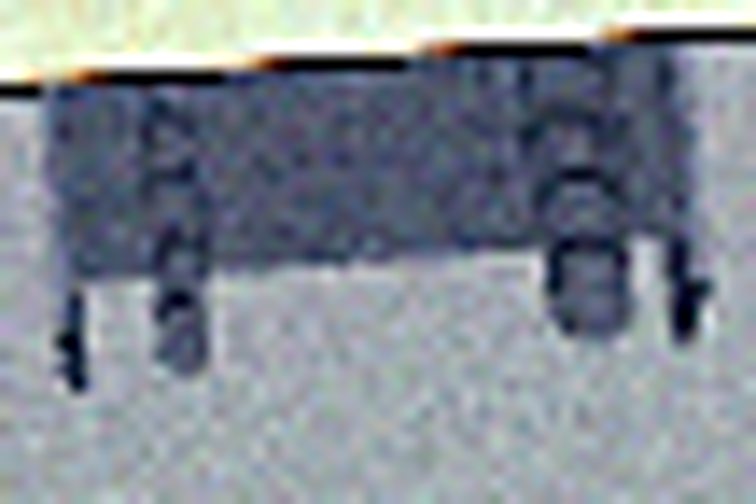

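View pics/e_s.png

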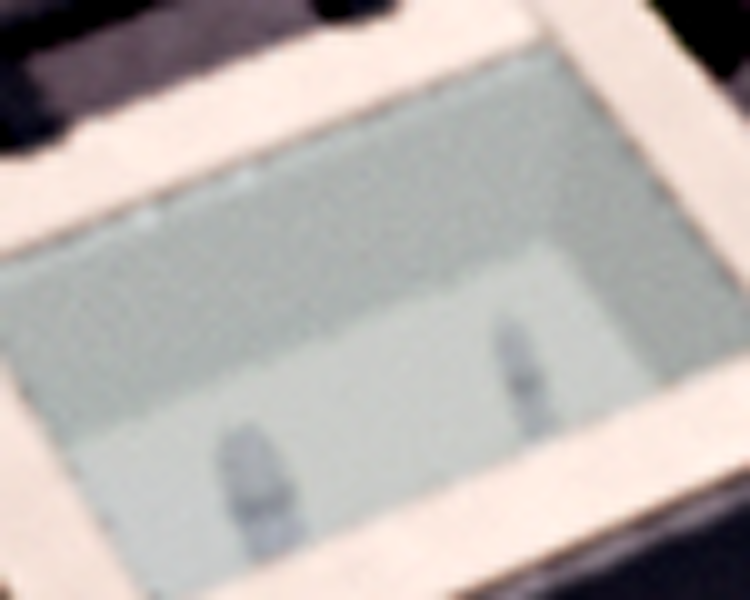

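View pics/e_s5.png

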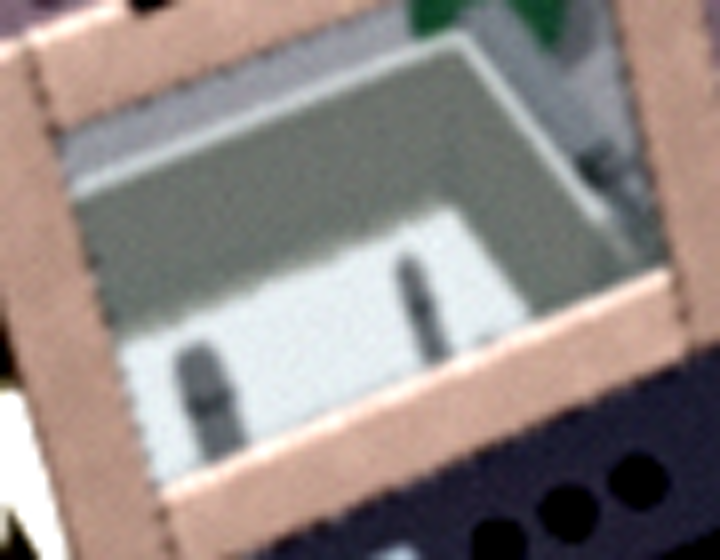

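```bash
python3 - <<'E'
from h import *
from scipy.optimize import least_squares
T=lambda x,y:((x+.5)/14+258-.5,(y+.5)/14+136-.5)
S=lambda x,y:((x+.5)/10+255-.5,(y+.5)/10+195-.5)
S5=lambda x,y:((x+.5)/8+255-.5,(y+.5)/8+195-.5)
a=np.radians(42); ph=np.linspace(0,2*np.pi,73)
def ends(q,rad):
    P=[cab((q[0]+rad*np.cos(f)*-np.cos(a),q[1]+rad*np.sin(f),q[2]+rad*np.cos(f)*-np.sin(a))) for f in ph]
    pt=np.array([proj("top",p) for p in P]); ps=np.array([proj("scene",p) for p in P])
    return pt[:,0].mean(),pt[:,1].max(),ps[np.argmin(ps[:,1])]
for nm,rad,(t,s,s5),y0 in(("thick",.008,(T(592,338),S(240,424),S5(198,340)),-.04),("slim",.0045,(T(187,378),S(507,318),S5(406,254)),.04)):
    def f(q):
        u,v,e=ends(q,rad); return np.r_[u-t[0],v-t[1],(e-s)*.7,(e-s5)*.7]
    r=least_squares(f,[0,y0,.12]); x=r.x; print(nm,"top cab",x.round(4),"res",r.fun.round(2),"tip cab",(x+.135*np.array([np.sin(a),0,-np.cos(a)])).round(4),"world",cab(x).round(4))
E
```

```text
thick top cab [ 0.0074 -0.0415  0.1268] res [ 0.85  0.35  0.89  0.02  0.35 -0.06] tip cab [ 0.0978 -0.0415  0.0265] world [ 0.6478 -0.0145  0.1268]
slim top cab [0.0047 0.0391 0.1217] res [ 0.21  0.09  0.18 -0.02  0.13  0.  ] tip cab [0.095  0.0391 0.0214] world [0.6402 0.0657 0.1217]
```

```bash
python3 - <<'E'
from h import *
a=np.radians(42); r=Rt(a,'y')
print(row([.36,.0,.386],r)); 
E
```

```text
[-0.0099, 0.059, 0.0177, -0.2276, -0.2264, -0.9797]
```

```bash
python3 -m jog '[[-0.0099,0.059,0.0177,-0.2276,-0.2264,-0.9797,-0.15],[-0.0099,0.059,0.0177,-0.2276,-0.2264,-0.9797,-0.15],[-0.0099,0.059,0.0177,-0.2276,-0.2264,-0.9797,-0.15],[-0.0099,0.059,0.0177,-0.2276,-0.2264,-0.9797,-0.15],[-0.0099,0.059,0.0177,-0.2276,-0.2264,-0.9797,-0.15],[-0.0099,0.059,0.0177,-0.2276,-0.2264,-0.9797,-0.15],[-0.0099,0.059,0.0177,-0.2276,-0.2264,-0.9797,-0.15],[-0.0099,0.059,0.0177,-0.2276,-0.2264,-0.9797,-0.15],[-0.0099,0.059,0.0177,-0.2276,-0.2264,-0.9797,-0.15],[-0.0099,0.059,0.0177,-0.2276,-0.2264,-0.9797,-0.15],[-0.0099,0.059,0.0177,-0.2276,-0.2264,-0.9797,-0.15],[-0.0099,0.059,0.0177,-0.2276,-0.2264,-0.9797,-0.15],[-0.0099,0.059,0.0177,-0.2276,-0.2264,-0.9797,-0.15],[-0.0099,0.059,0.0177,-0.2276,-0.2264,-0.9797,-0.15]]'
python3 - <<'E'
from h import *
from station import status
a=np.radians(42); r=Rt(a,'y'); d=np.array([np.sin(a),0,-np.cos(a)]); top=np.array([.0074,-.0405,.1268])
print(status.get_obs()["qpos"])
print(row([.36,.0,.386],r)); print(row(cab(top-.08*d),r),cab(top-.08*d))
E
```

```text
time_s: 12.15
ee_pos: [0.3602, 0.0, 0.3861]
eef_rot: [3.139, 0.732, -3.085]
force: [-0.9, -0.5, 0.1]
grip_width: 0.0398
[-0.26538695 -0.69432305  2.08455254  0.24793736  1.05917985 -1.93748614]
[0.0002, -0.0, -0.0001, -0.0002, -0.0005, -0.0019]
[-0.0395, -0.0308, 0.3041, -0.0002, -0.0005, -0.0019] [ 0.59428567 -0.01679817  0.18625159]
```

```bash
python3 -m jog '[[-0.0395,-0.0308,0.05,0,0,-0.002,-0.15],[-0.0395,-0.0308,0.1,0,0,-0.002,-0.15],[-0.0395,-0.0308,0.15,0,0,-0.002,-0.15],[-0.0395,-0.0308,0.2,0,0,-0.002,-0.15],[-0.0395,-0.0308,0.25,0,0,-0.002,-0.15],[-0.0395,-0.0308,0.28,0,0,-0.002,-0.15],[-0.0395,-0.0308,0.304,0,0,-0.002,-0.15],[-0.0395,-0.0308,0.304,0,0,-0.002,-0.15]]'
python3 - <<'E'
from h import *
from station import status,camera
import cv2
a=np.radians(42); r=Rt(a,'y'); d=np.array([np.sin(a),0,-np.cos(a)]); top=np.array([.0074,-.0405,.1268])
o=status.get_obs()
print(o["qpos"],row(cab(top+.037*d),r))
for n,s in(("scene",(120,300,225,385)),("top",(90,240,220,350))):
    c=camera(n); im=cv2.cvtColor(c["image"],cv2.COLOR_RGB2BGR)[s[0]:s[1],s[2]:s[3]]; cv2.imwrite(f"pics/{n}6.png",cv2.resize(im,None,fx=3.3 if n=="scene" else 4,fy=3.3 if n=="scene" else 4,interpolation=cv2.INTER_CUBIC))
E
```

```text
time_s: 12.95
ee_pos: [0.5945, -0.0157, 0.1826]
eef_rot: [3.139, 0.726, -3.083]
force: [-0.3, 0.5, 0.4]
grip_width: 0.0403
[-0.15317259  0.10959462  1.98151401  0.41248408  0.36398603 -2.11856909] [-0.003, -0.0013, 0.1141, 0.0011, -0.0042, -0.0009]
```

View pics/scene6.png

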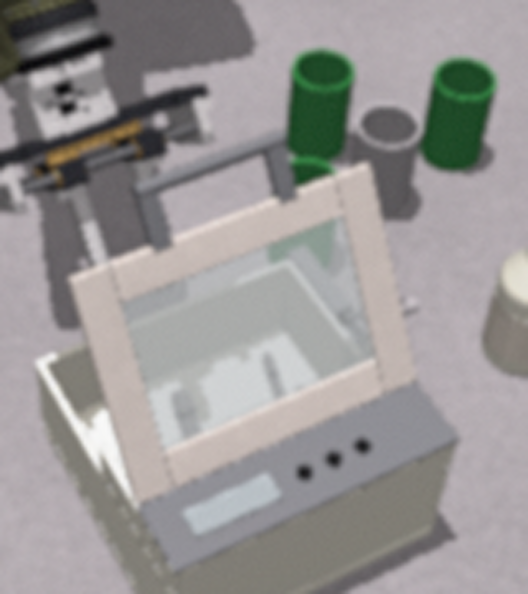

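View pics/top6.png

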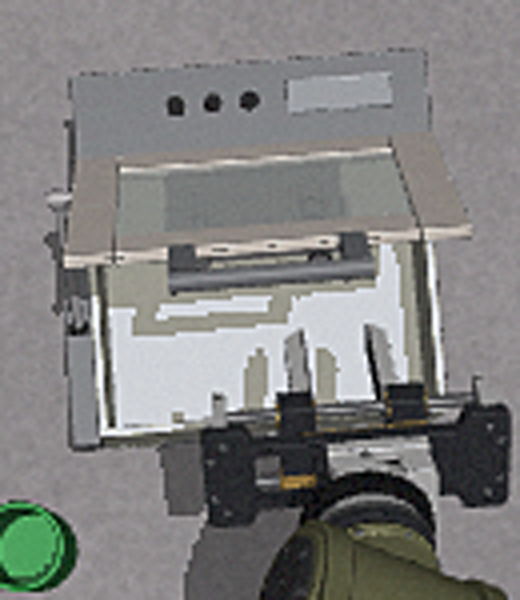

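```bash
cat >> h.py <<'E'
def fk(L,q):
    L1,L2,D,h,e,g=L; ez=R.from_euler
    A=ez('z',q[0]); p=A.apply([e,0,h]); A=A*ez('y',q[1]); p=p+A.apply([0,0,L1]); A=A*ez('y',q[2]); p=p+A.apply([g,0,L2])
    A=A*ez('z',q[3])*ez('y',q[4])*ez('z',q[5]); return p+A.apply([0,0,D]),A
DATA=[([1.1674,.30045,1.5216,0,1.32067,-.0666],[.18165,.51885,.20489]),([-.03311,.21111,1.64502,-.00093,1.28571,-.09502],[.5076,.0196,.2001]),
([-.02484,.27075,1.31348,.02822,1.23494,-.09291],[.647,.0277,.3265]),([-.155,-.55344,1.88993,.05749,1.53534,-.21255],[.2983,.0062,.3858]),
([-.26539,-.69432,2.08455,.24794,1.05918,-1.93749],[.3602,0,.3861]),([-.15317,.10959,1.98151,.41248,.36399,-2.11857],[.5945,-.0157,.1826])]
E
python3 - <<'E'
from h import *
from scipy.optimize import least_squares
f=lambda L:np.concatenate([fk(L,q)[0]-p for q,p in DATA])
r=least_squares(f,[.4,.4,.25,.3,0,0]); L=r.x; print(L.round(4),np.abs(r.fun).max())
A=fk(L,DATA[-1][0])[1]; print(A.as_euler('xyz'))
E
```

```text
[ 0.4527  0.4597  0.3142  0.2588 -0.0214  0.0652] 0.03630668693887259
[-2.41518049e+00  2.26182289e-03 -1.50995163e+00]
```

```bash
cat > k.py <<'E'
from h import *
from scipy.optimize import least_squares
def fk2(L,q):
    L1,L2,D,h,e,g,y=L; ez=R.from_euler
    A=ez('z',q[0]); p=A.apply([e,y,h]); A=A*ez('y',q[1]); p=p+A.apply([0,0,L1]); A=A*ez('y',q[2]); p=p+A.apply([g,0,L2])
    A=A*ez('z',q[3])*ez('y',q[4])*ez('z',q[5]+np.pi/2); return p+A.apply([0,0,D]),A
_r=least_squares(lambda L:np.concatenate([fk2(L,q)[0]-p for q,p in DATA]),[.4,.4,.25,.3,0,0,.04]); L=_r.x
LO=np.array([-3.03,-.79,.23,-1.04,0,-2.55]); HI=np.array([3.03,2.21,2.52,4.18,3.07,2.55])
def ik(p,rot,q0):
    f=lambda q:(lambda P,A:np.r_[(P-p)*10,(rot.inv()*A).as_rotvec()])(*fk2(L,q))
    r=least_squares(f,np.clip(q0,LO+1e-3,HI-1e-3),bounds=(LO,HI)); return r.x.round(3),np.abs(r.fun).max().round(4)
if __name__=="__main__":
    print(L.round(4),np.abs(_r.fun).max())
    A=fk2(L,DATA[-1][0])[1]; print(A.as_euler('xyz'),(R.from_euler('xyz',[3.139,.726,-3.083]).inv()*A).magnitude())
    a=np.radians(42); d=np.array([np.sin(a),0,-np.cos(a)]); top=np.array([.0074,-.0405,.1268]); q=DATA[-1][0]
    for s in(-.08,-.04,0,.037): q,e=ik(cab(top+s*d),Rt(a,'y'),q); print(s,q,e)
E
python3 k.py
```

```text
[ 4.242e-01  4.475e-01  2.707e-01  2.212e-01 -1.000e-04  4.090e-02
  3.660e-02] 4.9251493888135406e-05
[ 3.13856706  0.72640989 -3.08275753] 0.0007440798557763027
-0.08 [-0.156  0.102  1.983  0.416  0.364 -2.124] 0.0
-0.04 [-0.142  0.207  1.942  0.472  0.301 -2.177] 0.0
0 [-0.131  0.309  1.893  0.542  0.25  -2.242] 0.0
0.037 [-0.121  0.403  1.841  0.617  0.211 -2.313] 0.0
```

```bash
python3 -m jog '[[-0.003,-0.0013,0.02,0.001,-0.004,-0.001,-0.15],[-0.003,-0.0013,0.04,0.001,-0.004,-0.001,-0.15],[-0.003,-0.0013,0.06,0.001,-0.004,-0.001,-0.15],[-0.003,-0.0013,0.072,0.001,-0.004,-0.001,-0.15],[-0.003,-0.0013,0.072,0.001,-0.004,-0.001,-0.15]]'
python3 - <<'E'
from h import *
from station import status,camera
import cv2
a=np.radians(42); r=Rt(a,'y'); d=np.array([np.sin(a),0,-np.cos(a)]); top=np.array([.0074,-.0405,.1268])
o=status.get_obs()
print(o["qpos"],row(cab(top+.037*d),r))
for n,s in(("scene",(195,265,255,345)),("top",(130,220,230,350))):
    c=camera(n); im=cv2.cvtColor(c["image"],cv2.COLOR_RGB2BGR)[s[0]:s[1],s[2]:s[3]]; cv2.imwrite(f"pics/{n}7.png",cv2.resize(im,None,fx=8 if n=="scene" else 6,fy=8 if n=="scene" else 6,interpolation=cv2.INTER_CUBIC))
E
```

```text
time_s: 13.55
ee_pos: [0.6445, -0.0142, 0.1354]
eef_rot: [-3.14, 0.738, -3.08]
force: [0.4, 0.4, -0.0]
grip_width: 0.0396
[-0.13318401  0.28830683  1.89950748  0.52817514  0.25899776 -2.22930407] [0.0036, 0.0005, 0.0456, -0.0004, 0.0032, 0.0004]
```

View pics/scene7.png

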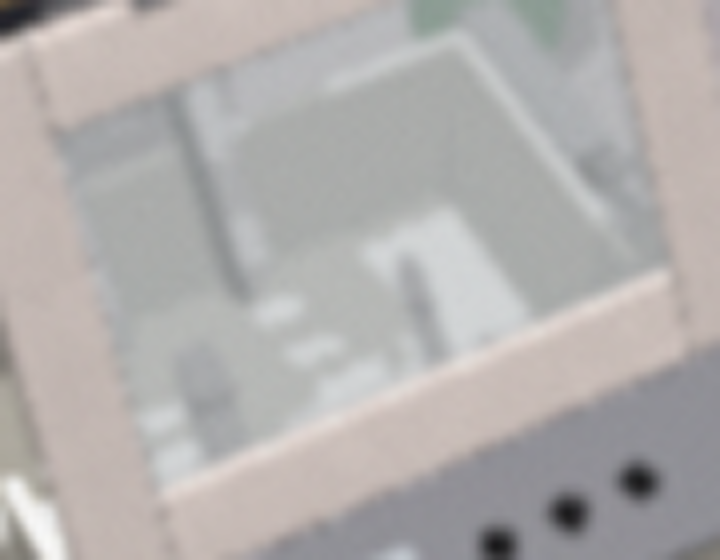

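View pics/top7.png

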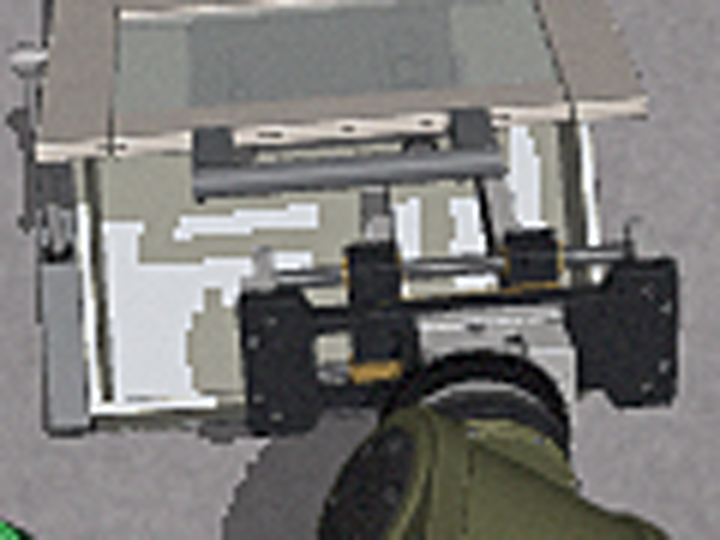

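```bash
python3 - <<'E'
from h import *
from station import status
o=status.get_obs(); A=R.from_euler('xyz',o["eef_rot"])
for p in([0,.020,0],[0,.0325,0],[0,-.02,0],[0,0,0]):
    w=o["ee_pos"]+A.apply(p); u=proj("scene",w); print(p,w.round(4),((u-[255,195]+.5)*8-.5).round(0))
print(((proj("scene",cab((.0074,-.0405,.1268)))-[255,195]+.5)*8-.5))
E
```

```text
[0, 0.02, 0] [0.6431 0.0057 0.1363] [236. 300.]
[0, 0.0325, 0] [0.6423 0.0181 0.1363] [270. 285.]
[0, -0.02, 0] [ 0.6455 -0.0343  0.1364] [125. 347.]
[0, 0, 0] [ 0.6443 -0.0143  0.1364] [181. 323.]
[187.01959575 348.20559932]
```

The observed finger position matches its projection. I'll continue to the grasp depth and close.

```bash
python3 -m jog '[[0.002,0.0005,0.012,0,0.002,0,-0.15],[0.0036,0.0005,0.024,0,0.003,0,-0.15],[0.0036,0.0005,0.036,0,0.003,0,-0.15],[0.0036,0.0005,0.0456,0,0.003,0,-0.15],[0.0036,0.0005,0.0456,0,0.003,0,-0.15]]'
python3 -m jog '[[0,0,0,0,0,0,-1],[0,0,0,0,0,0,-1],[0,0,0,0,0,0,-1],[0,0,0,0,0,0,-1],[0,0,0,0,0,0,-1],[0,0,0,0,0,0,-1]]' 20
python3 - <<'E'
from h import *
from station import status
a=np.radians(42); r=Rt(a,'y'); d=np.array([np.sin(a),0,-np.cos(a)]); top=np.array([.0074,-.0405,.1268])
print(row(cab(top+.037*d),r),status.get_obs()["force"],status.get_obs()["moment"])
E
```

```text
time_s: 14.15
ee_pos: [0.6725, -0.0121, 0.0995]
eef_rot: [-3.14, 0.734, -3.08]
force: [-0.3, 0.2, -0.1]
grip_width: 0.0402
time_s: 14.75
ee_pos: [0.6725, -0.0121, 0.0999]
eef_rot: [-3.14, 0.734, -3.08]
force: [-3.5, -0.4, 3.9]
grip_width: 0.0153
[0.0005, 0.0001, 0.0004, -0.0006, 0.0008, 0.0005] [-3.48941453 -0.44571     3.89902615] [-0.04680063  0.37282058 -0.06619374]
```

```bash
python3 -m jog '[[0,0,0,0,0,0,-1],[0,0,-0.008,0,0,0,-1],[0,0,-0.02,0,0,0,-1],[0,0,-0.035,0,0,0,-1],[0,0,-0.05,0,0,0,-1],[0,0,-0.065,0,0,0,-1],[0,0,-0.08,0,0,0,-1],[0,0,-0.1,0,0,0,-1],[0,0,-0.12,0,0,0,-1],[0,0,-0.14,0,0,0,-1],[0,0,-0.14,0,0,0,-1]]' 30
python3 - <<'E'
from h import *
from station import status,camera
import cv2
o=status.get_obs(); print(o["force"],o["moment"],o["qpos"])
for n,s in(("scene",(120,300,205,365)),("top",(110,240,220,360))):
    c=camera(n); im=cv2.cvtColor(c["image"],cv2.COLOR_RGB2BGR)[s[0]:s[1],s[2]:s[3]]; f=3.3 if n=="scene" else 4.5; cv2.imwrite(f"pics/{n}8.png",cv2.resize(im,None,fx=f,fy=f,interpolation=cv2.INTER_CUBIC))
E
```

```text
time_s: 15.85
ee_pos: [0.5783, -0.0178, 0.2057]
eef_rot: [-3.139, 0.737, -3.079]
force: [0.5, -0.8, -1.2]
grip_width: 0.0152
[ 0.50627117 -0.83928519 -1.23258897] [ 0.0440346   0.41533768 -0.02572088] [-0.1637099   0.03665187  2.00360597  0.38622014  0.40385514 -2.09730145]
```

View pics/scene8.png

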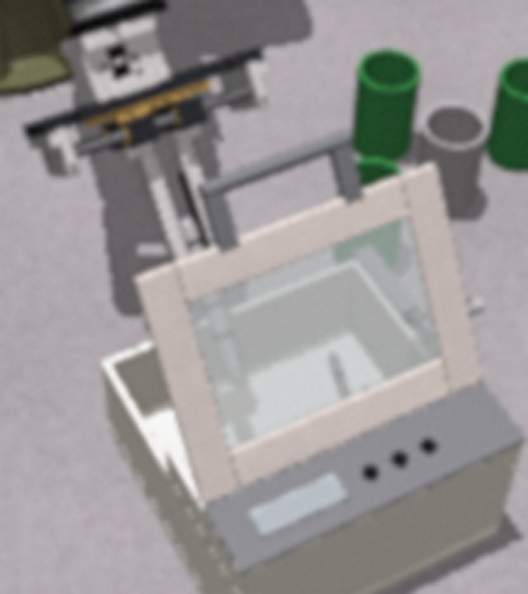

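View pics/top8.png

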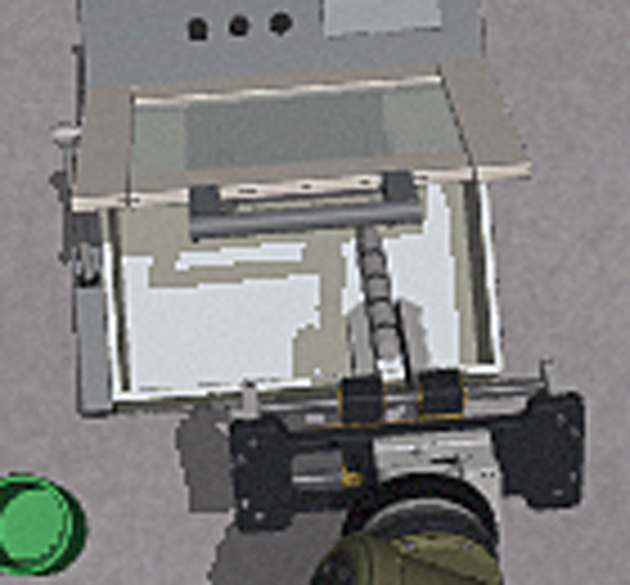

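The thick instrument is out of the rack and held. The slim one is still in its groove, at (338,372) in the scene crop, and the flap is still propped. I'll pull back, then refine the cup position.

```bash
python3 -m jog '[[0,0,-0.03,0,0,0,-1],[0,0,-0.06,0,0,0,-1],[0,0,-0.09,0,0,0,-1],[0,0,-0.12,0,0,0,-1],[0,0,-0.14,0,0,0,-1],[0,0,-0.14,0,0,0,-1]]' 
python3 - <<'E'
from h import *
from k import ik
from station import status,camera
import cv2
c=camera("top"); cv2.imwrite("pics/top9.png",cv2.resize(np.ascontiguousarray(c["image"][215:285,135:245,::-1]),None,fx=7,fy=7,interpolation=cv2.INTER_CUBIC))
c=camera("scene"); cv2.imwrite("pics/scene9.png",cv2.resize(np.ascontiguousarray(c["image"][130:200,300:385,::-1]),None,fx=8,fy=8,interpolation=cv2.INTER_CUBIC))
o=status.get_obs(); q=o["qpos"]; v=Rt(0,'y'); p0=o["ee_pos"]
for p in([.45,-.02,.33],[.42,.1,.33],[.43,.2,.33],[.436,.302,.25],[.436,.302,.106]):
    q,e=ik(np.array(p),v,q); print(p,q,e)
print(p0,row([.42,.0,.33],v))
E
```

```text
time_s: 16.55
ee_pos: [0.4853, -0.0234, 0.3091]
eef_rot: [-3.139, 0.737, -3.079]
force: [0.2, -0.4, -1.5]
grip_width: 0.0153
[0.45, -0.02, 0.33] [-0.126  0.004  1.575  0.     1.562 -1.757] 0.0
[0.42, 0.1, 0.33] [ 0.149 -0.04   1.619 -0.     1.563 -1.483] 0.0
[0.43, 0.2, 0.33] [ 0.358  0.061  1.517  0.     1.564 -1.273] 0.0
[0.436, 0.302, 0.25] [ 0.537  0.225  1.512  0.     1.405 -1.095] 0.0
[0.436, 0.302, 0.106] [ 0.537  0.362  1.685 -0.     1.095 -1.095] 0.0
[ 0.48563561 -0.0232966   0.30661432] [0.0319, 0.0272, -0.0603, -0.0007, 0.4672, 0.0002]
```

View pics/top9.png

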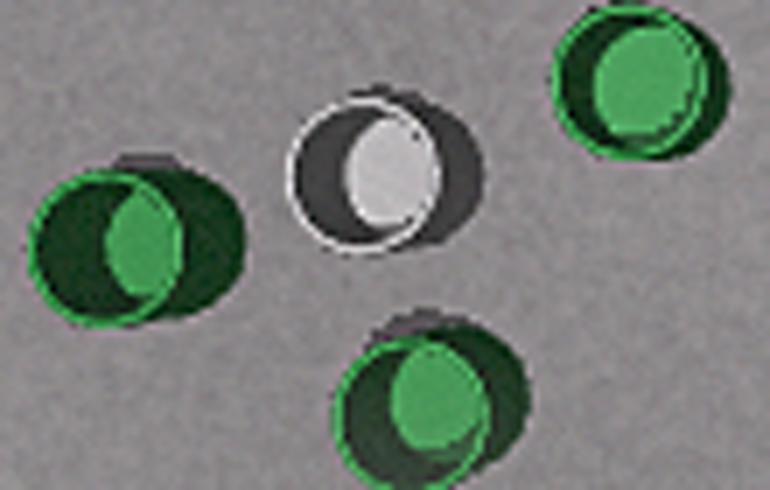

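View pics/scene9.png

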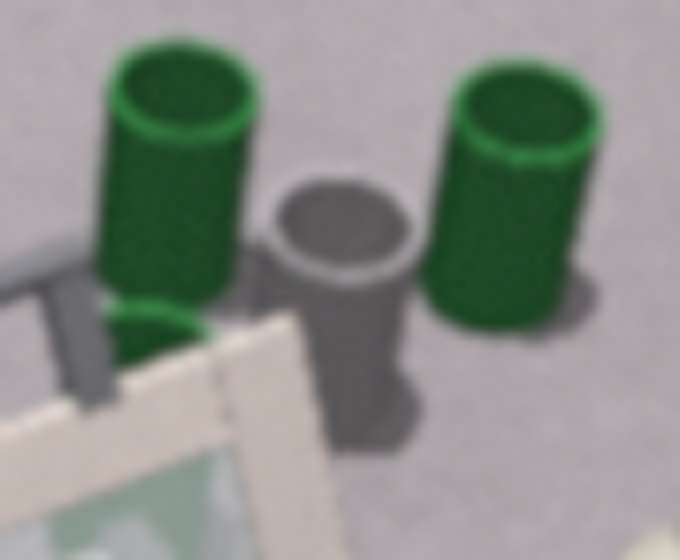

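The grey, steel cup's rim is at (364,175) in the top crop and (342,229) in the scene crop. The other three cups are green. Next I'll tip the instrument to vertical.

```bash
python3 - <<'E'
from h import *
T=lambda x,y:((x+.5)/7+135-.5,(y+.5)/7+215-.5)
S=lambda x,y:((x+.5)/8+300-.5,(y+.5)/8+130-.5)
print(at("top",*T(364,175),.1),at("scene",*S(342,229),.1),at("top",*T(441,175),.008), at("top",*T(440,175),.1)-at("top",*T(289,175),.1))
E
python3 -m jog '[[0.005,0.005,-0.01,0,0.05,0,-1],[0.01,0.01,-0.02,0,0.12,0,-1],[0.015,0.015,-0.03,0,0.2,0,-1],[0.022,0.02,-0.045,0,0.28,0,-1],[0.032,0.027,-0.06,0,0.36,0,-1],[0.032,0.027,-0.06,0,0.42,0,-1],[0.032,0.027,-0.06,0,0.467,0,-1],[0.032,0.027,-0.06,0,0.467,0,-1],[0.032,0.027,-0.06,0,0.467,0,-1]]' 
python3 - <<'E'
from h import *
v=Rt(0,'y')
for p in([.43,.12,.32],[.436,.302,.24]): print(row(p,v))
E
```

```text
[0.43197916 0.30119017 0.1       ] [0.43609641 0.30213692 0.1       ] [0.4316292  0.28854307 0.008     ] [-0.00105307 -0.05920986  0.        ]
time_s: 17.55
ee_pos: [0.4208, 0.0, 0.3281]
eef_rot: [-3.141, -0.0, -3.08]
force: [-0.4, -0.1, -1.5]
grip_width: 0.0154
[-0.0166, 0.1192, 0.0081, -0.0003, -0.0002, 0.0003]
[-0.0337, 0.3005, 0.088, -0.0003, -0.0002, 0.0003]
```

```bash
python3 -m jog '[[-0.004,0.02,0,0,0,0,-1],[-0.008,0.05,0,0,0,0,-1],[-0.012,0.085,0.005,0,0,0,-1],[-0.016,0.12,0.008,0,0,0,-1],[-0.02,0.155,0.02,0,0,0,-1],[-0.024,0.19,0.03,0,0,0,-1],[-0.028,0.225,0.04,0,0,0,-1],[-0.03,0.26,0.05,0,0,0,-1],[-0.0317,0.285,0.06,0,0,0,-1],[-0.0317,0.3,0.068,0,0,0,-1],[-0.0317,0.3,0.068,0,0,0,-1],[-0.0317,0.3,0.068,0,0,0,-1]]' 
python3 - <<'E'
from h import *
from station import status,camera
import cv2
c=camera("top"); cv2.imwrite("pics/top10.png",cv2.resize(np.ascontiguousarray(c["image"][190:290,120:250,::-1]),None,fx=6,fy=6,interpolation=cv2.INTER_CUBIC))
c=camera("scene"); cv2.imwrite("pics/scene10.png",cv2.resize(np.ascontiguousarray(c["image"][70:200,270:400,::-1]),None,fx=4.5,fy=4.5,interpolation=cv2.INTER_CUBIC))
v=Rt(0,'y')
for p in([.434,.3017,.20],[.434,.3017,.108]): print(row(p,v))
print(status.get_obs()["force"])
E
```

```text
time_s: 18.75
ee_pos: [0.4341, 0.3008, 0.2602]
eef_rot: [-3.141, 0.0, -3.08]
force: [0.1, -0.9, -1.2]
grip_width: 0.0157
[0.0004, 0.0012, 0.0607, 0.0001, 0.0006, -0.0003]
[0.0005, 0.0012, 0.1527, 0.0001, 0.0006, -0.0003]
[ 0.15445713  0.20310367 -0.52058215]
```

View pics/top10.png

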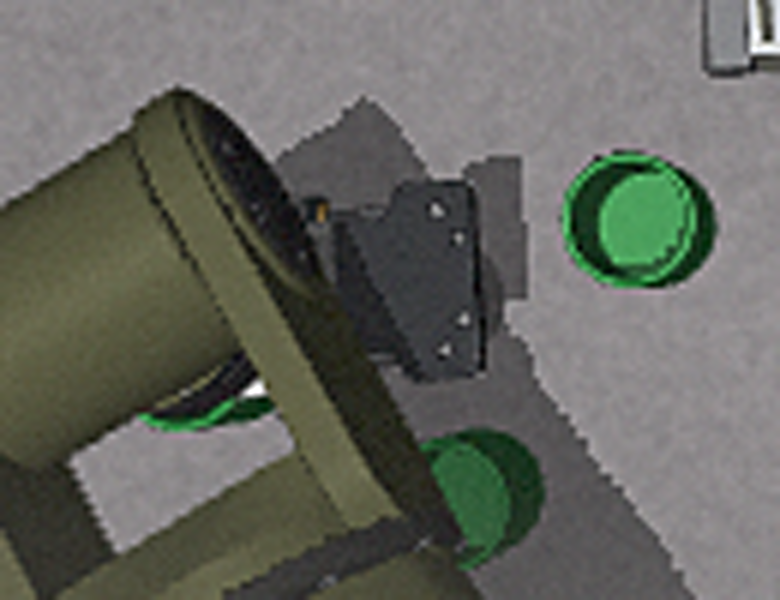

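View pics/scene10.png

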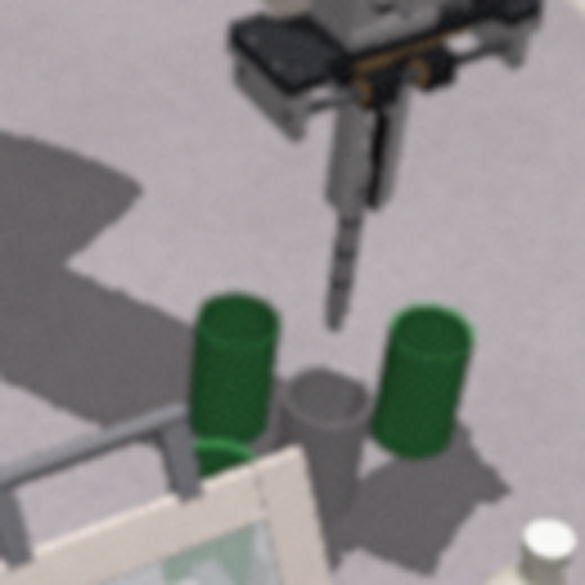

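```bash
python3 - <<'E'
from h import *
S=lambda x,y:((x+.5)/4.5+270-.5,(y+.5)/4.5+70-.5)
for z in(.16,.165): print(at("scene",*S(336,324),z))
print((proj("scene",[.4341,.3008,.162])-[270,70]+.5)*4.5-.5)
E
```

```text
[0.42820875 0.30503685 0.16      ]
[0.43288095 0.30157479 0.165     ]
[335.23696384 328.80753104]
```

The tip is where it should be, within about 1 mm of the cup axis. I'll lower it into the cup.

```bash
python3 -m jog '[[0,0.001,0.02,0,0,0,-1],[0,0.001,0.04,0,0,0,-1],[0,0.001,0.06,0,0,0,-1],[0,0.001,0.08,0,0,0,-1],[0,0.001,0.1,0,0,0,-1],[0,0.001,0.115,0,0,0,-1],[0,0.001,0.13,0,0,0,-1],[0,0.001,0.14,0,0,0,-1],[0,0.001,0.148,0,0,0,-1],[0,0.001,0.148,0,0,0,-1],[0,0.001,0.148,0,0,0,-1]]'
python3 -m jog '[[0,0,0.002,0,0,0,-1],[0,0,0.003,0,0,0,-1],[0,0,0.003,0,0,0,-1]]'
```

```text
time_s: 19.95
ee_pos: [0.4348, 0.3015, 0.1132]
eef_rot: [3.141, 0.002, -3.082]
force: [0.1, -0.1, -0.7]
grip_width: 0.0153
time_s: 20.25
ee_pos: [0.4348, 0.3015, 0.1103]
eef_rot: [3.141, 0.002, -3.082]
force: [-0.3, -0.7, -1.1]
grip_width: 0.0154
```

```bash
python3 -m jog '[[0,0,0.001,0,0,0,-1],[0,0,0.002,0,0,0,-1],[0,0,0.002,0,0,0,-1]]'
python3 -m jog '[[0,0,0.001,0,0,0,-1],[0,0,0.002,0,0,0,-1],[0,0,0.002,0,0,0,-1]]'
```

```text
time_s: 20.55
ee_pos: [0.4347, 0.3015, 0.1082]
eef_rot: [3.141, 0.002, -3.081]
force: [-0.7, -0.4, -1.4]
grip_width: 0.0152
time_s: 20.85
ee_pos: [0.4354, 0.3019, 0.1076]
eef_rot: [3.14, 0.004, -3.081]
force: [-1.9, -0.7, 12.1]
grip_width: 0.0154
```

The tip touches the cup floor at TCP height 0.1076. I'll ease off slightly, release and rise.

```bash
python3 -m jog '[[0,0,-0.0002,0,0,0,-0.6],[0,0,-0.0002,0,0,0,-0.4],[0,0,-0.0002,0,0,0,-0.1],[0,0,-0.0002,0,0,0,0],[0,0,-0.0002,0,0,0,0]]'
python3 -m jog '[[0,0,-0.02,0,0,0,0],[0,0,-0.05,0,0,0,0],[0,0,-0.1,0,0,0,0],[0,0,-0.14,0,0,0,0],[0,-0.04,-0.16,0,0,0,0],[0,-0.09,-0.18,0,0,0,0],[0.05,-0.13,-0.18,0,0,0,0],[0.1,-0.16,-0.18,0,0,0,0],[0.1,-0.2,-0.18,0,0,0,0],[0.1,-0.25,-0.18,0,0,0,0]]'
python3 - <<'E'
from station import status,camera
import cv2,numpy as np
print(status.get_obs()["force"],status.get_obs()["grip_width"])
c=camera("top"); cv2.imwrite("pics/top11.png",cv2.resize(np.ascontiguousarray(c["image"][90:290,120:420,::-1]),None,fx=2.6,fy=2.6,interpolation=cv2.INTER_CUBIC))
c=camera("scene"); cv2.imwrite("pics/scene11.png",cv2.resize(np.ascontiguousarray(c["image"][110:310,210:420,::-1]),None,fx=2.9,fy=2.9,interpolation=cv2.INTER_CUBIC))
E
```

```text
time_s: 21.35
ee_pos: [0.4354, 0.3019, 0.1077]
eef_rot: [3.14, 0.004, -3.081]
force: [-0.8, -0.6, 0.2]
grip_width: 0.0455
time_s: 22.35
ee_pos: [0.3481, 0.052, 0.2873]
eef_rot: [3.14, 0.005, -3.079]
force: [1.1, -0.2, -0.3]
grip_width: 0.0473
[ 1.09407618 -0.15973856 -0.30069554] 0.04725772230338027
```

View pics/top11.png

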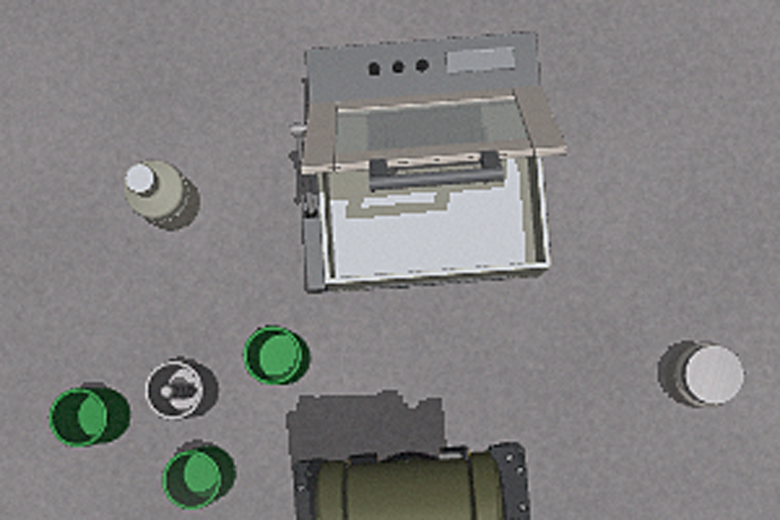

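View pics/scene11.png

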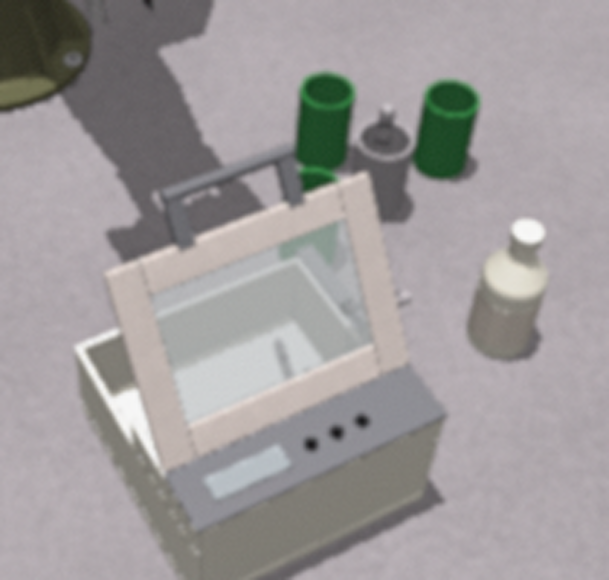

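The flap is propped, the slim instrument is in the rack at (283,355), and the thick one's top shows above the cup at (387,112). I'll check how upright it is.

```bash
python3 - <<'E'
from h import *
from station import camera
import cv2
print("expected top:",(proj("top",[.4354,.3019,.143])-[165,215]+.5)*12-.5,(proj("scene",[.4354,.3019,.143])-[320,130]+.5)*12-.5)
for n,(a,b) in dict(top=(215,165),scene=(130,320)).items():
    c=camera(n); cv2.imwrite(f"pics/{n}12.png",cv2.resize(np.ascontiguousarray(c["image"][a:a+48,b:b+48,::-1]),None,fx=12,fy=12,interpolation=cv2.INTER_CUBIC))
E
```

```text
expected top: [219.23032079 285.21335881] [291.72031384 216.95694355]
```

View pics/top12.png

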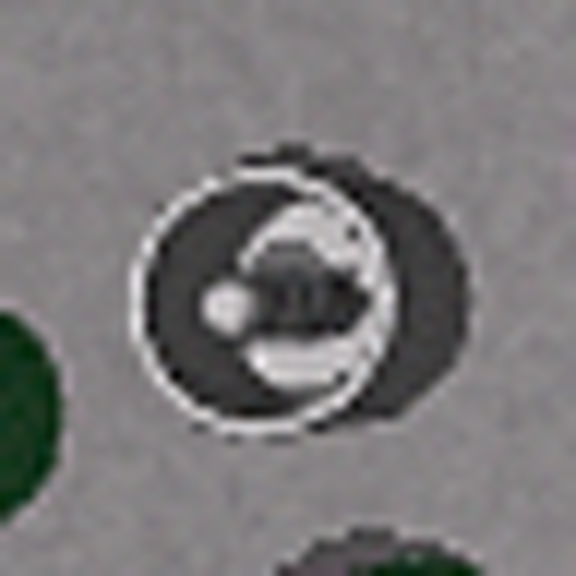

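View pics/scene12.png

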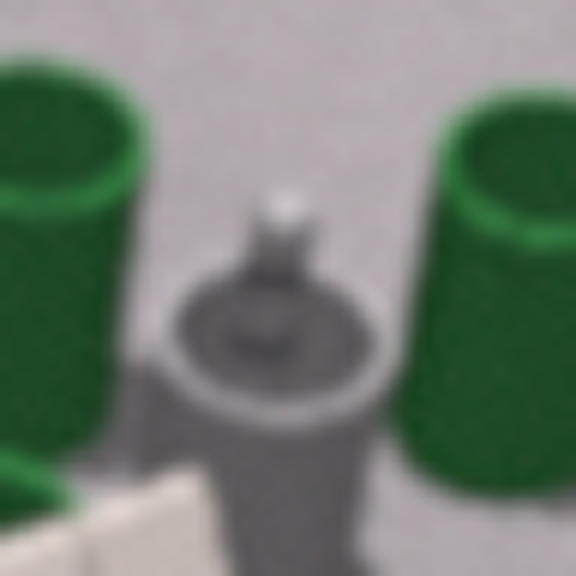

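The instrument stands in the cup, top at (228,305) against (219,285) predicted for exactly vertical. That puts it only a few degrees off vertical. The arm touches nothing, so I'll hand in.

```bash
python3 -c "
from station import ctrl,status
print(status.get_obs()['time_s']);print(ctrl.hand_in())"
```

```text
22.55
the job is handed in; nothing more can be done
None
```

The job is done and was handed in at 22.6 s of the 67 s allowed; no verdict was reported.

**What I did:**
- **Flap:** I raised it by its handle to about 1.26 rad, let the stay drop behind the step, and lowered it slowly. At about 0.98 rad by my estimate the wrist force reversed, so the stay was carrying it, and I let go.
- **Instrument:** I gripped the thick instrument in the right-hand groove and drew it out along its axis under the flap. I turned it upright, lowered it into the grey steel cup until it touched the floor (12 N), released it and backed away.

**Last checks:**
- **Flap and bystanders:** The last pictures show the flap resting on its stay and the slim instrument in its rack. The jar, the bottle and the three green cups showed no sign of having moved.
- **Instrument in cup:** It stands in the cup with its top about 5 mm from where a perfectly vertical one would be. That is a lean of a few degrees, or partly calibration error.
- **Forces and contact:** The highest readings I saw were about 12 N, on contact with the cup floor, and roughly 11 N sideways on the handle. At hand-in the arm was clear of everything.
- **Disagreement:** The two cameras' readings differed by 2 to 4 mm for the cup centre and the instrument's sideways position, so I used values in between.

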